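# Kit the turned parts into their nests

### The arm

A 6-joint arm with a two-finger parallel gripper is mounted at the origin on the work surface. World frame = base frame: x ahead of the robot, y to its left, z up, the work surface at z = 0. Lengths are in mm, angles in rad, forces in N, time in s.
With the tool pointing down it reaches from about 300 to 825 mm from the base axis. Payload 5.4 kg.
Tool frame: the origin (TCP) lies midway between the tips of the shut fingers; the grasp point (between the pads) lies 19 mm behind it (ctrl.pinch_z is the z of the grasp point in the tool frame, in mm); z points along the fingers, y is the line along which they close (so a half turn about z gives the same grasp; the last joint's range is limited). The gripper opens to 92 mm and grips with 3 to 60 N. Pads are 20 mm wide; open, the fingers measure 128 mm over their backs; the gripper's body (75 mm by 189 mm) begins 69 mm behind the grasp point.
Start: joints at [-1.44, 0.158, 1.597, -0, 1.386, -0.21], TCP at [192.165, -541.921, 214.601] pointing down, gripper open.
Joint ranges: [-2.91, 2.91], [-0.94, 2.29], [0.18, 2.7], [-1.29, 4.43], [0.17, 2.64], [-3, 3]. Speed limits (rad/s): [2.57, 2.57, 3.14, 3.14, 3.14, 3.14].

### API

Orientations are given as a unit quaternion [x, y, z, w].
In Python, from plant import ctrl gives the robot as it stands. The module is installed in compiled form; this text tells all that it offers.
- The arm moves only by the tool send_rows, never from a script. Its argument "series" is a list of rows, each a list of 7 numbers: the shift along the tool's x, y, z in units of 30 mm (1.0 is 30 mm), then the turn, a rotation vector about the tool's x, y, z in units of 5 degrees (1.0 is 5 degrees), then the opening, from 0 (shut) to 1 (fully open). A call has 1 to 5 rows; each row is the pose to reach, as a shift and turn from the pose commanded when the call began, along the tool's axes at that moment; what a row does not reach only later rows make up. A row lasts 1/12 s, in which the tool goes at most 41.7 mm and 7.16 degrees, less where a joint would pass 70% of its speed; a pose out of reach is approached as far as the arm can. A call with a gripper value outside its range is refused whole. The fingers move at their own pace and stop on an object; "newtons" is the grip in N (left out, the last holds). Time passes only in rows, so rows that repeat a pose let the fingers close. It gives the time, the measured TCP pose, the force, the opening and the grip force at its end, in the units of the state.
- ctrl.read_state(): the state, without advancing time (a new reading comes with each control period).
- ctrl.capture(name): name is "side" or "top"; returns a dict with "image" (384x512x3 uint8, red, green, blue), "fx", "fy", "cx", "cy" (pixels), "dist" ([k1, k2, p1, p2, k3] as OpenCV has them; the pictures are not rectified), "view" (4x4, takes a point from world to camera coordinates). Camera axes: x right, y down, z forward; pixel columns grow to the right and rows downward; lengths in mm; the calibration is good to about 2 mm. A picture is of the moment at which its call begins. There is no depth.
- ctrl.hand_in(): hands the job in; it is judged then, once.
The state is a dict: "clock": time; "joint_pos": joint angles; "dq": joint speeds; "joint_torque": joint torques, N m; "eef_pos": TCP position; "orientation": TCP orientation; "contact_force": force on the tool from outside, world axes, zero at the start; "torque": the same for the moment, N m; "opening": finger opening in mm; "finger_force": force on a finger pad.
Only numpy, scipy, OpenCV 4.12 (cv2) and the standard library are available. Lean on these libraries where they do the work, as an engineer would, in place of code of your own. Each camera call takes 0.05 s, during which the arm holds its last target. There are 200 camera calls.

### The job

Two stacks of freshly turned parts stand on the bench: take them apart from the top and set every part upright and flat inside the rim of the nest of its own colour (the brass bush belongs in the yellow nest). Put both tall bushes into the back row before either flange goes into its nest in the front row. Set the parts down, do not drop them or tip them over.

Things in the scene. Friction and masses are not known exactly. Their poses are not given: they have to be found in the camera images.
- collar_red: Red collar, a short ring-like cylinder on top of one of the two stacks (on the brass bush): 34 mm in diameter, 34 mm high, dark bore spot on top, a small dark set screw in its side that stands out 0.5 mm to look at. Solid to the gripper. Origin: centre of its underside; z up. About 0.10 kg (varies). Goes into the red nest.
- bush_brass: Brass (golden) bush, the tall part, standing on one of the flanges: 80 mm high; foot flange 50 mm in diameter and 12 mm high, above it a plain round body 38 mm in diameter up to a flat top with a dark bore spot. Solid to the gripper (nothing goes into the bore). Origin: centre of its underside; z up. About 0.45 kg (varies). Goes into the yellow nest. The red collar stands on it at the start.
- bush_blue: Blue plastic bush, the tall part, standing on one of the flanges: 80 mm high; foot flange 50 mm in diameter and 12 mm high, above it a plain round body 38 mm in diameter up to a flat top with a dark bore spot. Solid to the gripper (nothing goes into the bore). Origin: centre of its underside; z up. About 0.15 kg (varies). Goes into the blue nest.
- flange_black: Black plastic flange, at the bottom of one of the two stacks: a plain disc 66 mm in diameter, 36 mm high, with a grey bore spot in the middle of its top and six small bolt-hole dots near its edge. Origin: centre of its underside; z up. About 0.16 kg (varies). Goes into the black nest.
- flange_white: White plastic flange, at the bottom of one of the two stacks: a plain disc 66 mm in diameter, 36 mm high, with a dark bore spot in the middle of its top and six small bolt-hole dots near its edge. Origin: centre of its underside; z up. About 0.16 kg (varies). Goes into the white nest.
- nest_red: Red nest for the red collar: a low round saucer fixed to the bench; floor 2 mm thick, rim 4 mm wide whose top is 5 mm above the bench; inside the rim 54 mm in diameter (10 mm to spare all round the part), outside 62 mm. Stands in the back (farther from the robot) row. Origin: centre of its underside, on the bench; z up.
- nest_yellow: Yellow nest for the brass bush: a low round saucer fixed to the bench; floor 2 mm thick, rim 4 mm wide whose top is 5 mm above the bench; inside the rim 70 mm in diameter (10 mm to spare all round the part), outside 78 mm. Stands in the back (farther from the robot) row. Origin: centre of its underside, on the bench; z up.
- nest_blue: Blue nest for the blue bush: a low round saucer fixed to the bench; floor 2 mm thick, rim 4 mm wide whose top is 5 mm above the bench; inside the rim 70 mm in diameter (10 mm to spare all round the part), outside 78 mm. Stands in the back (farther from the robot) row. Origin: centre of its underside, on the bench; z up.
- nest_black: Black nest for the black flange: a low round saucer fixed to the bench; floor 2 mm thick, rim 4 mm wide whose top is 5 mm above the bench; inside the rim 86 mm in diameter (10 mm to spare all round the part), outside 94 mm. Stands in the front (nearer the robot) row. Origin: centre of its underside, on the bench; z up.
- nest_white: White nest for the white flange: a low round saucer fixed to the bench; floor 2 mm thick, rim 4 mm wide whose top is 5 mm above the bench; inside the rim 86 mm in diameter (10 mm to spare all round the part), outside 94 mm. Stands in the front (nearer the robot) row. Origin: centre of its underside, on the bench; z up.

How it is judged:
By the outcome, as a careful person would: the job done as asked, in the order asked, and still so for the second after the job is handed in, with the robot touching nothing.
It also fails if it takes over 125 s, if anything falls off the work surface, if the arm or the gripper's body presses on something with over 40 N, if the wrist force passes 120 N, or if a joint passes its speed limit or range.

## Working session

There is one attempt and no reset: what is moved stays moved. The work goes in short steps, Python scripts to look and compute and a tool call to move; the robot and the scene stay as the last step left them, time stands still between calls to the robot, and variables do not carry over. Pictures are saved under pics/ and viewed, at most 14 in all, crops included, and the job is handed in when it is done.

Besides the shell and the picture viewer there is one more tool, called after "Emit:" in YAML: its name, and indented under it one key for each argument. send_rows: Moves the arm, as the interface text tells. Its arguments: {"type":"object","properties":{"series":{"type":"array"},"newtons":{"type":"number"}},"required":["series"]}

```bash
mkdir -p pics
python3 - <<'E'
from plant import ctrl
import cv2,json
print(ctrl.read_state(), ctrl.pinch_z)
for n in("top","side"):
    c=ctrl.capture(n); cv2.imwrite(f"pics/{n}0.png",cv2.resize(c["image"][:,:,::-1],(768,576),interpolation=cv2.INTER_CUBIC))
    print(n,{k:(v.tolist() if hasattr(v,'tolist') else v) for k,v in c.items() if k!="image"})
E
```

```text
{'clock': 0.0, 'joint_pos': array([-1.44012836e+00,  1.59073487e-01,  1.59819441e+00,  2.05459813e-05,
        1.38620294e+00, -2.10094446e-01]), 'dq': array([-0.00034162, -0.00024078, -0.00013196, -0.0010389 , -0.00011913,
       -0.00103908]), 'joint_torque': array([-5.32056965e-04, -3.85571015e+01, -3.22112703e+01,  7.01539661e-02,
        3.77764727e-02, -1.40666602e-04]), 'eef_pos': array([ 192.07581377, -541.3185206 ,  213.62413944]), 'orientation': array([ 9.85520089e-01,  1.69556105e-01,  4.73733156e-05, -9.37950821e-04]), 'contact_force': array([-0.10226188,  0.60906103, -0.8475364 ]), 'torque': array([-0.00457344,  0.02599045, -0.03667734]), 'finger_force': 0.0, 'opening': 91.72879399686974} -18.700000000000003
top {'fx': 404.76641017144107, 'fy': 404.76641017144107, 'cx': 255.8163703671066, 'cy': 190.73237858449528, 'dist': [0.040453450585696944, 0.0, 0.0, 0.0, 0.0], 'view': [[0.0009729824186727264, -0.9999817668401432, -0.00595980641286733, -43.01821433717547], [-0.9815286284047278, 0.0001851950139380652, -0.19131523024772612, 557.758080384515], [0.19131284569298163, 0.006035866969434754, -0.9815105518448493, 952.8115798393924], [0.0, 0.0, 0.0, 1.0]]}
side {'fx': 361.835654672749, 'fy': 361.835654672749, 'cx': 256.2571277673986, 'cy': 196.24413386211364, 'dist': [-0.11156417460730494, 0.0, 0.0, 0.0, 0.0], 'view': [[0.9723132850557847, -0.23241308869075392, -0.024311147839054626, -509.75038966701123], [-0.15314413558735052, -0.5551725004335187, -0.8175147512415895, 131.1192662244304], [0.17650424765209427, 0.7986035630822208, -0.5753942992358801, 740.9708680254762], [0.0, 0.0, 0.0, 1.0]]}
```

View pics/top0.png

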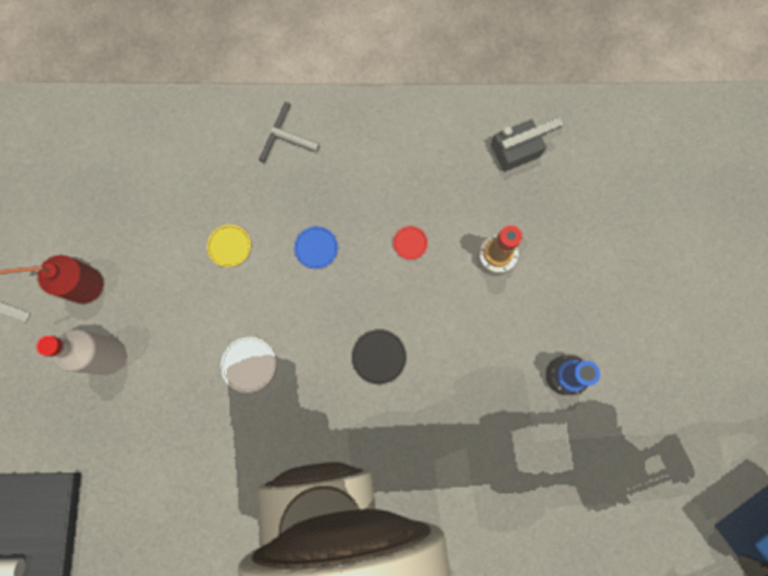

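View pics/side0.png

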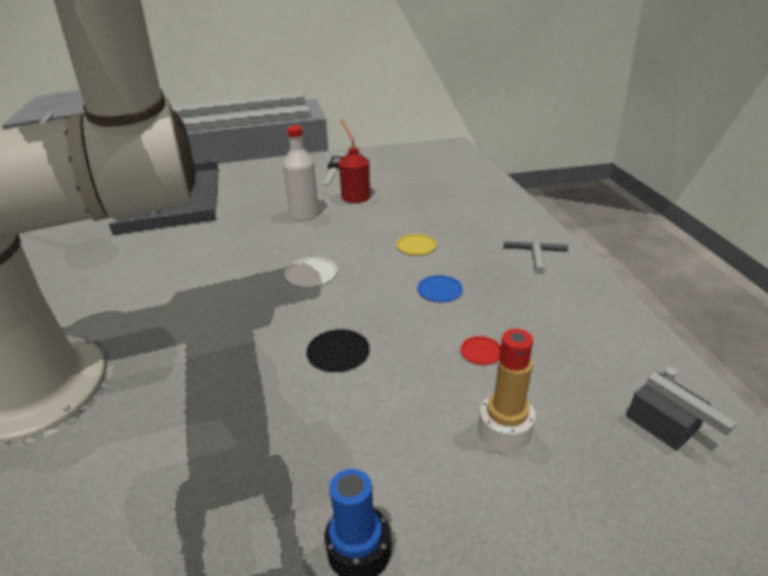

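The top view (×1.5) shows yellow at (229,246), blue (316,247), red (410,243), white (247,364) and black (379,357) nests. The collar top is at (510,237) on the brass/white stack, and the blue bush top is at (587,373) on the black flange. I'll refine these in crops.

```bash
cat > h.py <<'E'
from plant import ctrl
import numpy as np, cv2
from scipy.spatial.transform import Rotation as R
def ray(c,uv):
    K=np.array([[c["fx"],0,c["cx"]],[0,c["fy"],c["cy"]],[0,0,1.]])
    n=cv2.undistortPoints(np.array([[uv]],float),K,np.array(c["dist"]))[0,0]
    V=np.array(c["view"]); r=V[:3,:3].T
    return -r@V[:3,3], r@np.array([n[0],n[1],1])
def at_z(c,uv,z):
    o,d=ray(c,uv); return (o+d*(z-o[2])/d[2])[:2]
def crop(c,u,v,w,h,s):
    return cv2.resize(c["image"][v:v+h,u:u+w,::-1],None,fx=s,fy=s,interpolation=cv2.INTER_CUBIC)
def move(x,y,z,yaw=None):
    """row numbers to bring the TCP to x,y,z (from measured pose) ; yaw = world angle of tool x"""
    s=ctrl.read_state(); r=R.from_quat(s["orientation"]); d=r.inv().apply(np.array([x,y,z])-s["eef_pos"])/30
    m=r.as_matrix(); print("units",d.round(3),"yaw",np.degrees(np.arctan2(m[1,0],m[0,0])).round(2),"tilt",m[:,2].round(4))
    return d
E
python3 - <<'E'
from h import *
T=ctrl.capture("top");S=ctrl.capture("side")
out=np.zeros((600,800,3),np.uint8)
def put(c,u,v,w,h,s,x,y):
    i=crop(c,u,v,w,h,s); out[y:y+i.shape[0],x:x+i.shape[1]]=i
put(T,310,140,50,50,6,0,0);put(T,355,230,50,50,6,0,300)
put(S,310,210,50,100,6,320,0);put(S,210,305,66,79,5,640-170+155,0) if 0 else None
i=crop(S,212,308,54,76,3); out[0:i.shape[0],630:630+i.shape[1]]=i
i=crop(T,140,215,50,50,3); out[300:450,630:780]=i
cv2.imwrite("pics/c1.png",out)
for n,c in(("T",T),("S",S)):
    hsv=cv2.cvtColor(c["image"],cv2.COLOR_RGB2HSV)
    M={"yellow":((22,120,90),(35,255,255)),"blue":((105,120,60),(125,255,255)),"red":((0,150,80),(6,255,255)),"black":((0,0,0),(180,255,75))}
    for k,(a,b) in M.items():
        m=cv2.inRange(hsv,a,b)
        N,l,st,ce=cv2.connectedComponentsWithStats(m)
        for j in range(1,N):
            x,y,w,h,A=st[j]
            if 200<A<2500: print(n,k,st[j],ce[j].round(1),"box c",x+w/2-.5,y+h/2-.5,"z4:",at_z(c,ce[j],4).round(1))
E
```

```text
T yellow [138 150  29  28 647] [152.1 163.5] box c 152.0 163.5 z4: [640.8 231.7]
T blue [197 151  28  28 605] [210.3 164.7] box c 210.5 164.5 z4: [637.7  77.9]
T blue [373 240  27  21 227] [385.2 250.1] box c 386.0 250.0 z4: [ 414.8 -369. ]
T red [263 151  22  22 362] [273.1 161.5] box c 273.5 161.5 z4: [646.3 -88.2]
T red [ 26 171  28  27 571] [ 39.8 183.6] box c 39.5 184.0 z4: [586.5 519.1]
T black [177 308  65  16 561] [208.8 315.5] box c 209.0 315.5 z4: [255.3  72.7]
T black [ 41 315  13  69 373] [ 47.3 349.2] box c 47.0 349.0 z4: [180.6 457.1]
T black [ 477  324   35   60 1196] [498.3 354.6] box c 494.0 353.5 z4: [ 172.  -617.1]
S yellow [265 156  26  14 283] [277.3 162.6] box c 277.5 162.5 z4: [640.4 226.8]
S blue [279 184  29  17 407] [293. 192.] box c 293.0 192.0 z4: [637.3  73.9]
S blue [ 218  313   37   59 1445] [235.7 346.1] box c 236.0 342.0 z4: [ 416.1 -312.8]
S red [226  99  20  36 524] [235.8 117.5] box c 235.5 116.5 z4: [587.6 584.6]
S red [308 220  47  26 780] [332.1 233.3] box c 331.0 232.5 z4: [669.6 -98.8]
S black [ 53  63  57  83 554] [77.1 89. ] box c 81.0 104.0 z4: [ -77.7 1177.9]
S black [114  74  31  58 500] [125.9 103.7] box c 129.0 102.5 z4: [176.9 872.8]
S black [ 73 139  71  17 525] [108.1 147.4] box c 108.0 147.0 z4: [145.7 474.3]
S black [205 220  41  28 917] [224.9 233.5] box c 225.0 233.5 z4: [445.  -38.5]
S black [418 263  50  37 802] [440.7 281.5] box c 442.5 281.0 z4: [ 813.8 -283.7]
S black [216 339  46  45 773] [241.7 369.8] box c 238.5 361.0 z4: [ 417.1 -354.6]
```

View pics/c1.png

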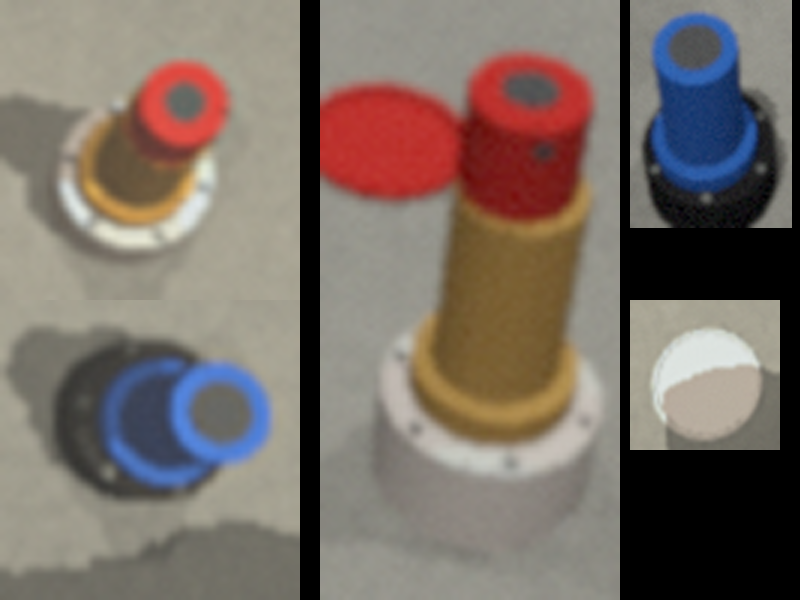

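The crops give these pixels: collar top T(340.1,156.8) and S(344.6,224.6), blue top T(391.2,248.4) and S(233,323.3). The white nest is at T(165,242.7) and the black nest at T(252.5,237.8).

Run:
```python
from h import *
T=ctrl.capture("top");S=ctrl.capture("side")
for n,t,s,z in (("collar",(340.1,156.8),(344.6,224.6),150),("bluetop",(391.2,248.4),(233,323.3),116),("brassfoot",(332.6,167.4),(338.6,272.1),48),
 ("yel",(152.1,163.5),(277.3,162.6),3),("blu",(210.3,164.7),(293,192),3),("red",(273.1,161.5),(321,233.1),3),("white",(165,242.7),(207.2,181),3),("black",(252.5,237.8),(225,233.4),3)):
    print(n,at_z(T,t,z).round(1),at_z(S,s,z).round(1))
```

```text
collar [ 617.6 -235. ] [ 616.8 -236.6]
bluetop [ 413.3 -348.1] [ 412.3 -349. ]
brassfoot [ 618.8 -236.4] [ 615.6 -243.8]
yel [641.1 232. ] [640.9 228.5]
blu [637.9  78.1] [637.6  75.2]
red [646.6 -88.2] [647.1 -90.7]
white [432.8 188.7] [433.9 185.4]
black [445.1 -34.1] [445.3 -37.2]
```

Emit:
send_rows:
  series:
    - [1.25,-0.36,0,0,0,-1.4,1]
    - [2.5,-0.72,0,0,0,-2.8,1]
    - [3.75,-1.08,0,0,0,-4.2,1]
    - [5.0,-1.44,0,0,0,-5.6,1]
    - [6.25,-1.8,0,0,0,-7,1]
  newtons: 25

```text
clock: 0.72
eef_pos: [352.0, -427.1, 214.7]
orientation: [0.888, 0.461, 0.0, 0.0]
contact_force: [-0.5, -0.4, -0.4]
opening: 92.3
finger_force: 0.0
```

Emit:
send_rows:
  series:
    - [0,0,0,0,0,-1.4,1]
    - [0,0,0,0,0,-2.8,1]
    - [0,0,0,0,0,-4.2,1]
    - [0,0,0,0,0,-5.6,1]
    - [0,0,0,0,0,-7.1,1]

```text
clock: 1.13
eef_pos: [351.0, -428.2, 214.5]
orientation: [0.707, 0.707, -0.0, -0.0]
contact_force: [-0.3, 0.5, 0.2]
opening: 92.3
finger_force: 0.0
```

```bash
python3 -c "
from h import *
move(617,-236,180)"
```

```text
units [6.396 8.875 1.151] yaw 90.06 tilt [-1.e-04  1.e-04 -1.e+00]
```

Emit:
send_rows:
  series:
    - [0.6,0.9,0,0,0,0,1]
    - [1.35,1.9,0,0,0,0,1]
    - [2.1,2.9,0,0,0,0,1]
    - [2.85,3.9,0,0,0,0,1]
    - [3.4,4.7,0,0,0,0,1]

```text
clock: 1.55
eef_pos: [494.2, -325.1, 214.6]
orientation: [0.709, 0.706, 0.0, -0.0]
contact_force: [-0.5, -0.9, 0.1]
opening: 91.9
finger_force: 0.0
```

Emit:
send_rows:
  series:
    - [0.7,1.0,0,0,0,0,1]
    - [1.4,2.0,0,0,0,0,1]
    - [2.2,3.0,0,0,0,0,1]
    - [2.8,3.9,0,0,0,0,1]
    - [3.0,4.15,0,0,0,0,1]

```text
clock: 1.97
eef_pos: [620.3, -234.4, 214.2]
orientation: [0.708, 0.707, 0.001, -0.0]
contact_force: [-0.2, -0.3, -0.0]
opening: 92.0
finger_force: 0.0
```

Emit:
send_rows:
  series:
    - [0,0,0.2,0,0,0,1]
    - [0,0,0.4,0,0,0,1]
    - [0,0,0.6,0,0,0,1]
    - [0,0,0.7,0,0,0,1]
    - [0,0,0.7,0,0,0,1]

```text
clock: 2.38
eef_pos: [615.7, -238.5, 192.0]
orientation: [0.71, 0.705, -0.0, -0.001]
contact_force: [-0.4, 0.2, -0.8]
opening: 91.9
finger_force: 0.0
```

```bash
python3 -c "
from h import *
move(617,-236,123)
T=ctrl.capture('top');S=ctrl.capture('side')
out=np.zeros((600,800,3),np.uint8)
i=crop(T,290,110,80,100,5);out[:500,:400]=i
i=crop(S,300,190,80,120,5);out[:600,400:]=i
cv2.imwrite('pics/c2.png',out)"
```

```text
units [0.082 0.048 2.301] yaw 89.58 tilt [-0.0025  0.0013 -1.    ]
```

View pics/c2.png

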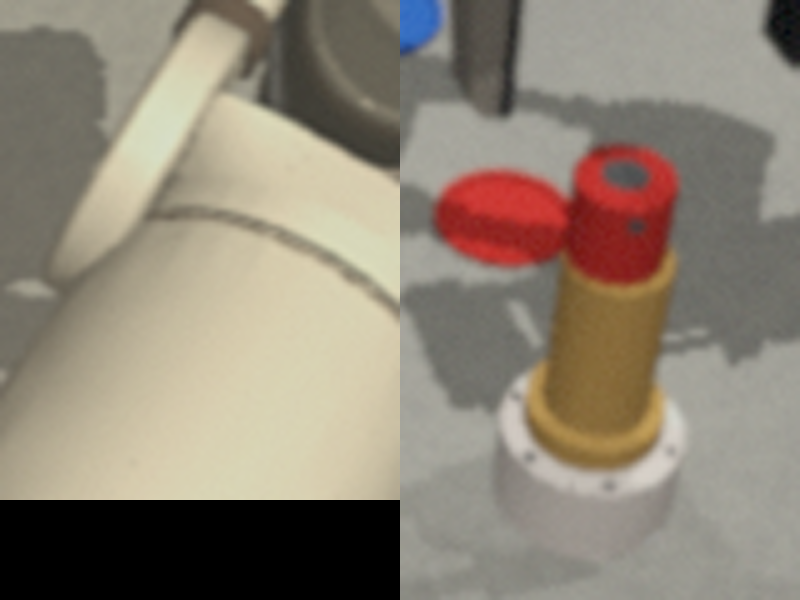

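The side crop shows the fingers astride the stack. The collar is untouched at about (625,175) in the crop, and the arm hides it from the top camera. I'll descend and grip.

Emit:
send_rows:
  series:
    - [0.05,0.05,0.6,0,0,0,1]
    - [0.05,0.05,1.2,0,0,0,1]
    - [0.05,0.05,1.8,0,0,0,1]
    - [0.05,0.05,2.2,0,0,0,1]
    - [0.05,0.05,2.3,0,0,0,1]

```text
clock: 2.9
eef_pos: [617.4, -235.9, 122.1]
orientation: [0.709, 0.705, -0.001, -0.002]
contact_force: [-0.5, -0.5, -1.1]
opening: 91.9
finger_force: 0.0
```

Emit:
send_rows:
  series:
    - [0,0,0,0,0,0,0.6]
    - [0,0,0,0,0,0,0.45]
    - [0,0,0,0,0,0,0.4]
    - [0,0,0,0,0,0,0.3]
    - [0,0,0,0,0,0,0.2]
  newtons: 15

```text
clock: 3.32
eef_pos: [619.4, -236.6, 125.7]
orientation: [0.709, 0.705, 0.0, 0.001]
contact_force: [-0.2, -0.9, -0.1]
opening: 60.9
finger_force: 0.0
```

Emit:
send_rows:
  series:
    - [0,0,0,0,0,0,0.2]
    - [0,0,0,0,0,0,0.2]
    - [0,0,0,0,0,0,0.2]

```text
clock: 3.57
eef_pos: [618.9, -236.3, 124.8]
orientation: [0.709, 0.705, 0.0, 0.0]
contact_force: [-0.0, 0.4, -0.8]
opening: 40.5
finger_force: 0.0
```

```bash
python3 -c "
from h import *
s=ctrl.read_state();print(s['opening'],s['finger_force'],s['contact_force'],s['eef_pos'])
move(617,-236,123)"
```

```text
40.482144535000614 0.0 [-0.03237064  0.37614059 -0.80495992] [ 618.94200397 -236.33183605  124.7590945 ]
units [ 0.011 -0.065  0.059] yaw 89.69 tilt [ 2.e-04 -1.e-04 -1.e+00]
```

Emit:
send_rows:
  series:
    - [0,0,0,0,0,0,0.2]
    - [0,0,0,0,0,0,0.2]
    - [0,0,0,0,0,0,0.2]
    - [0,0,0,0,0,0,0.2]
    - [0,0,0,0,0,0,0.2]
  newtons: 20

```text
clock: 3.98
eef_pos: [618.8, -236.3, 124.6]
orientation: [0.709, 0.705, -0.0, -0.0]
contact_force: [-1.0, 0.2, 1.1]
opening: 33.5
finger_force: 20.0
```

Emit:
send_rows:
  series:
    - [0,0,-0.15,0,0,0,0.2]
    - [0,0,-0.4,0,0,0,0.2]
    - [0,0,-0.8,0,0,0,0.2]
    - [0,0,-1.2,0,0,0,0.2]
    - [0,0,-1.4,0,0,0,0.2]

```text
clock: 4.4
eef_pos: [620.1, -237.0, 169.9]
orientation: [0.709, 0.705, 0.001, 0.002]
contact_force: [0.2, 0.6, -0.8]
opening: 33.4
finger_force: 20.0
```

```bash
python3 -c "
from h import *
s=ctrl.read_state();print(s['opening'],s['finger_force'],s['contact_force'],s['eef_pos'])
move(647,-89.5,167)
S=ctrl.capture('side')
cv2.imwrite('pics/c3.png',crop(S,270,150,140,150,4))"
```

```text
33.3695064855184 19.99658483953681 [ 0.17763732  0.57834568 -0.83667689] [ 620.08186205 -236.99436245  169.92627108]
units [4.921 0.87  0.09 ] yaw 89.69 tilt [ 0.0036 -0.0021 -1.    ]
```

View pics/c3.png

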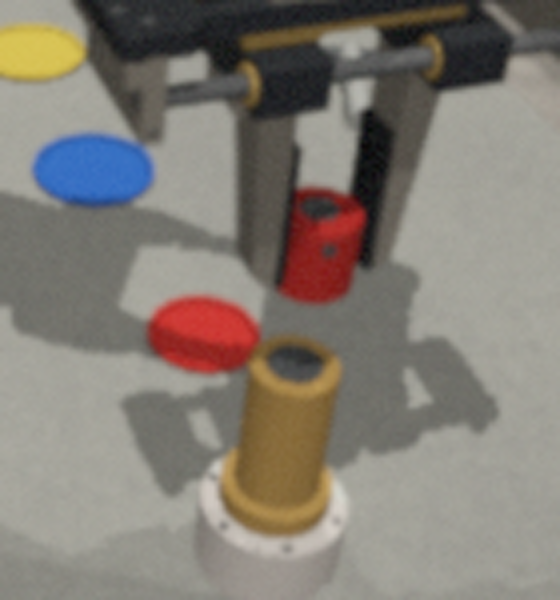

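The collar is held upright at crop (325,245), and the brass bush stays in place. Next I carry it over to the red nest.

Emit:
send_rows:
  series:
    - [0.6,0.12,0,0,0,0,0.2]
    - [1.7,0.35,0,0,0,0,0.2]
    - [2.9,0.6,0,0,0,0,0.2]
    - [4.1,0.8,0,0,0,0,0.2]
    - [4.9,0.94,0,0,0,0,0.2]

```text
clock: 4.87
eef_pos: [648.2, -86.3, 167.0]
orientation: [0.709, 0.706, 0.001, -0.0]
contact_force: [0.1, -0.3, -1.3]
opening: 33.2
finger_force: 20.0
```

Emit:
send_rows:
  series:
    - [0,0,0.5,0,0,0,0.2]
    - [0,0,1.5,0,0,0,0.2]
    - [0,0,2.5,0,0,0,0.2]
    - [0,0,3.3,0,0,0,0.2]
    - [0,0,3.8,0,0,0,0.2]

```text
clock: 5.28
eef_pos: [646.0, -88.7, 49.4]
orientation: [0.709, 0.705, -0.001, -0.002]
contact_force: [0.1, -0.2, -0.6]
opening: 33.0
finger_force: 20.0
```

Emit:
send_rows:
  series:
    - [0,0,0.1,0,0,0,0.2]
    - [0,0,0.2,0,0,0,0.2]
    - [0,0,0.3,0,0,0,0.2]
    - [0,0,0.3,0,0,0,0.2]
    - [0,0,0.3,0,0,0,0.2]

```text
clock: 5.7
eef_pos: [648.8, -89.8, 45.1]
orientation: [0.709, 0.705, 0.001, 0.001]
contact_force: [-0.9, -1.0, -0.8]
opening: 33.1
finger_force: 20.0
```

```bash
python3 -c "
from h import *
s=ctrl.read_state();print(s['opening'],s['finger_force'],s['contact_force'],s['eef_pos'])
move(647,-89.5,12)
S=ctrl.capture('side')
cv2.imwrite('pics/c4.png',crop(S,270,150,110,110,5))"
```

```text
33.13721479740398 19.996595605043694 [-0.90486293 -0.9750628  -0.84093161] [648.83870318 -89.81477364  45.06177592]
units [ 0.011 -0.064  1.102] yaw 89.69 tilt [ 2.2e-03 -7.0e-04 -1.0e+00]
```

View pics/c4.png

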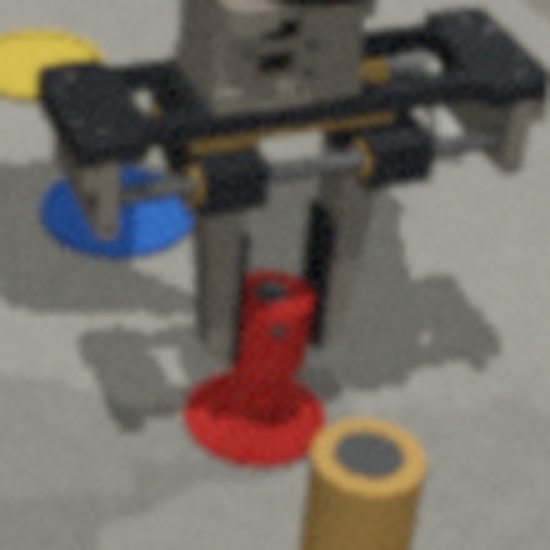

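The collar hovers over the red nest, crop (275,340) above rim centre (255,420), and looks well placed. I'll lower it gently.

Emit:
send_rows:
  series:
    - [0,-0.05,0.4,0,0,0,0.2]
    - [0,-0.05,0.8,0,0,0,0.2]
    - [0,-0.05,1.0,0,0,0,0.2]
    - [0,-0.05,1.0,0,0,0,0.2]
    - [0,-0.05,1.0,0,0,0,0.2]

```text
clock: 6.17
eef_pos: [645.8, -89.2, 12.6]
orientation: [0.709, 0.705, -0.0, -0.001]
contact_force: [0.2, -0.3, -1.3]
opening: 33.3
finger_force: 20.0
```

Emit:
send_rows:
  series:
    - [0,0,0.03,0,0,0,0.2]
    - [0,0,0.06,0,0,0,0.2]
    - [0,0,0.09,0,0,0,0.2]
    - [0,0,0.1,0,0,0,0.2]
    - [0,0,0.1,0,0,0,0.2]

```text
clock: 6.58
eef_pos: [646.4, -89.4, 10.6]
orientation: [0.709, 0.705, 0.0, -0.0]
contact_force: [-0.4, -0.5, -1.3]
opening: 33.4
finger_force: 20.0
```

Emit:
send_rows:
  series:
    - [0,0,0.02,0,0,0,0.2]
    - [0,0,0.03,0,0,0,0.2]
    - [0,0,0.05,0,0,0,0.2]
    - [0,0,0.05,0,0,0,0.2]
    - [0,0,0.05,0,0,0,0.2]

```text
clock: 7.0
eef_pos: [646.5, -89.5, 10.4]
orientation: [0.709, 0.705, -0.0, -0.0]
contact_force: [-3.8, 1.1, 6.9]
opening: 33.4
finger_force: 20.0
```

Emit:
send_rows:
  series:
    - [0,0,0,0,0,0,0.5]
    - [0,0,0,0,0,0,0.6]
    - [0,0,0,0,0,0,0.7]
    - [0,0,0,0,0,0,0.8]
    - [0,0,0,0,0,0,0.8]

```text
clock: 7.42
eef_pos: [646.4, -89.5, 8.9]
orientation: [0.709, 0.705, 0.0, -0.0]
contact_force: [0.6, 0.5, 0.3]
opening: 64.5
finger_force: 0.0
```

Emit:
send_rows:
  series:
    - [0,0,-0.4,0,0,0,0.8]
    - [0,0,-1.4,0,0,0,0.8]
    - [0,0,-2.5,0,0,0,1]
    - [0,0,-3.7,0,0,0,1]
    - [0,0,-4.7,0,0,0,1]

```text
clock: 7.83
eef_pos: [646.9, -89.6, 153.7]
orientation: [0.709, 0.705, 0.001, 0.001]
contact_force: [0.9, -0.9, -0.2]
opening: 90.6
finger_force: 0.0
```

Emit:
send_rows:
  series:
    - [-1,-0.2,0,0,0,0,1]
    - [-2.2,-0.4,0,0,0,0,1]
    - [-3.4,-0.65,0,0,0,0,1]
    - [-4.5,-0.87,0,0,0,0,1]
    - [-4.9,-0.95,0,0,0,0,1]

```text
clock: 8.25
eef_pos: [616.1, -240.8, 151.3]
orientation: [0.71, 0.704, -0.001, 0.001]
contact_force: [0.5, 0.4, 0.2]
opening: 91.8
finger_force: 0.0
```

Emit:
send_rows:
  series:
    - [0,0,0,0,0,0,1]
    - [0,0,0,0,0,0,1]
    - [0,0,0,0,0,0,1]

```text
clock: 8.5
eef_pos: [617.5, -234.6, 150.3]
orientation: [0.709, 0.706, 0.0, -0.0]
contact_force: [0.1, 0.5, -0.5]
opening: 92.0
finger_force: 0.0
```

```bash
python3 -c "
from h import *
s=ctrl.read_state();print(s['opening'],s['finger_force'],s['contact_force'],s['eef_pos'])
move(618,-236.5,77)
S=ctrl.capture('side')
cv2.imwrite('pics/c5.png',crop(S,270,170,110,140,4))"
```

```text
91.96266744873324 0.0 [ 0.10482077  0.47287597 -0.47669448] [ 617.50286684 -234.61319006  150.31460446]
units [-0.065  0.016  2.444] yaw 89.76 tilt [ 2.e-04  7.e-04 -1.e+00]
```

View pics/c5.png

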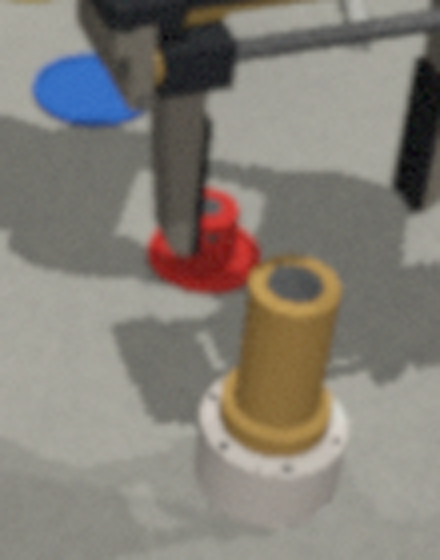

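The collar stands inside the red nest at crop (213,235), and the fingers are astride the brass bush, whose top is at (295,283). Now I grip the brass.

Emit:
send_rows:
  series:
    - [-0.05,0.03,0.8,0,0,0,1]
    - [-0.05,0.03,1.6,0,0,0,1]
    - [-0.05,0.03,2.3,0,0,0,1]
    - [-0.05,0.03,2.75,0,0,0,1]
    - [-0.05,0.03,2.75,0,0,0,1]

```text
clock: 8.97
eef_pos: [616.0, -235.0, 63.7]
orientation: [0.708, 0.706, -0.001, -0.003]
contact_force: [-1.1, 1.0, -1.0]
opening: 92.1
finger_force: 0.0
```

Emit:
send_rows:
  series:
    - [0,0,0,0,0,0,0.2]
    - [0,0,0,0,0,0,0.2]
    - [0,0,0,0,0,0,0.2]
    - [0,0,0,0,0,0,0.2]
    - [0,0,0,0,0,0,0.2]
  newtons: 15

```text
clock: 9.38
eef_pos: [618.6, -238.2, 68.8]
orientation: [0.709, 0.705, 0.0, 0.001]
contact_force: [1.0, -0.7, -0.2]
opening: 60.7
finger_force: 0.0
```

Emit:
send_rows:
  series:
    - [0,0,0,0,0,0,0.2]
    - [0,0,0,0,0,0,0.2]
    - [0,0,0,0,0,0,0.2]
    - [0,0,0,0,0,0,0.2]
    - [0,0,0,0,0,0,0.2]

```text
clock: 9.8
eef_pos: [618.4, -237.9, 67.9]
orientation: [0.709, 0.705, 0.0, 0.0]
contact_force: [1.9, -0.8, 1.3]
opening: 37.5
finger_force: 15.0
```

Emit:
send_rows:
  series:
    - [0,0,0,0,0,0,0.2]
    - [0,0,0,0,0,0,0.2]
    - [0,0,0,0,0,0,0.2]
  newtons: 50

```text
clock: 10.05
eef_pos: [618.4, -237.9, 67.9]
orientation: [0.709, 0.705, 0.0, 0.0]
contact_force: [1.6, -0.4, 1.2]
opening: 36.7
finger_force: 50.0
```

Emit:
send_rows:
  series:
    - [0,0,-0.1,0,0,0,0.2]
    - [0,0,-0.4,0,0,0,0.2]
    - [0,0,-0.9,0,0,0,0.2]
    - [0,0,-1.5,0,0,0,0.2]
    - [0,0,-2.1,0,0,0,0.2]

```text
clock: 10.47
eef_pos: [616.7, -237.2, 130.4]
orientation: [0.709, 0.705, -0.001, -0.002]
contact_force: [0.1, -0.2, -4.3]
opening: 36.7
finger_force: 50.0
```

Emit:
send_rows:
  series:
    - [0.4,0,0,0,0,0,0.2]
    - [1.2,0.05,0,0,0,0,0.2]
    - [2.2,0.1,0,0,0,0,0.2]
    - [3.3,0.15,0,0,0,0,0.2]
    - [4.4,0.2,0,0,0,0,0.2]

```text
clock: 10.88
eef_pos: [623.2, -103.5, 129.0]
orientation: [0.709, 0.705, -0.001, -0.001]
contact_force: [0.2, -0.6, -4.8]
opening: 36.6
finger_force: 50.0
```

Emit:
send_rows:
  series:
    - [1.2,0.05,0,0,0,0,0.2]
    - [2.4,0.1,0,0,0,0,0.2]
    - [3.6,0.15,0,0,0,0,0.2]
    - [4.8,0.2,0,0,0,0,0.2]
    - [6,0.25,0,0,0,0,0.2]

```text
clock: 11.3
eef_pos: [631.4, 76.7, 129.1]
orientation: [0.709, 0.705, -0.001, -0.001]
contact_force: [1.2, 0.2, -4.1]
opening: 36.1
finger_force: 50.0
```

Emit:
send_rows:
  series:
    - [1.2,0.05,0,0,0,0,0.2]
    - [2.4,0.1,0,0,0,0,0.2]
    - [3.5,0.2,0,0,0,0,0.2]
    - [4.4,0.25,0,0,0,0,0.2]
    - [5.0,0.3,0,0,0,0,0.2]

```text
clock: 11.72
eef_pos: [640.7, 227.9, 128.9]
orientation: [0.708, 0.706, -0.001, -0.001]
contact_force: [-0.1, -0.1, -3.9]
opening: 36.7
finger_force: 50.0
```

Emit:
send_rows:
  series:
    - [0.1,0,0,0,0,0,0.2]
    - [0.1,0,0,0,0,0,0.2]
    - [0.1,0,0,0,0,0,0.2]

```text
clock: 11.97
eef_pos: [642.0, 226.6, 129.5]
orientation: [0.709, 0.705, -0.001, -0.0]
contact_force: [0.4, -0.3, -3.7]
opening: 36.4
finger_force: 50.0
```

```bash
python3 -c "
from h import *
s=ctrl.read_state();print(s['opening'],s['finger_force'],s['contact_force'],s['eef_pos'])
move(641,229,60)
S=ctrl.capture('side')
cv2.imwrite('pics/c6.png',crop(S,230,80,130,190,4)[:600])"
```

```text
36.42763684245802 49.98321533203125 [ 0.3754108  -0.28219186 -3.65901809] [641.99804721 226.62185208 129.5044287 ]
units [ 0.081 -0.029  2.317] yaw 89.7 tilt [-0.0021 -0.001  -1.    ]
```

View pics/c6.png

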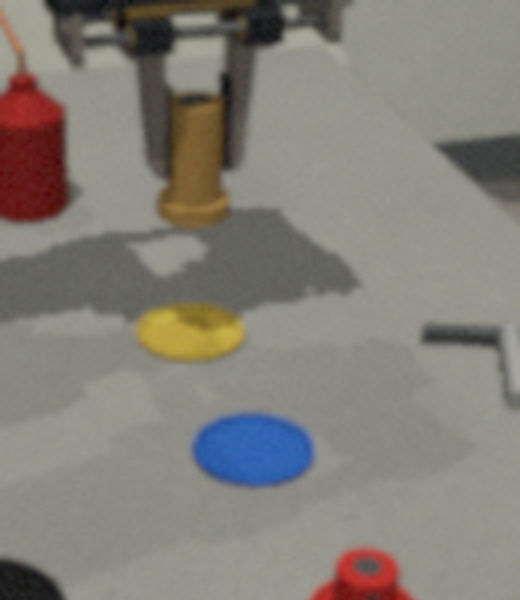

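The brass hangs upright over the yellow nest, its foot at crop (193,205) and the nest at (190,332). I'll lower it in stages.

Emit:
send_rows:
  series:
    - [0.06,0,0.6,0,0,0,0.2]
    - [0.06,0,1.3,0,0,0,0.2]
    - [0.06,0,2.0,0,0,0,0.2]
    - [0.06,0,2.5,0,0,0,0.2]
    - [0.06,0,2.7,0,0,0,0.2]

```text
clock: 12.43
eef_pos: [640.9, 227.3, 46.2]
orientation: [0.71, 0.705, -0.002, -0.002]
contact_force: [-0.2, 0.3, -4.3]
opening: 36.6
finger_force: 50.0
```

Emit:
send_rows:
  series:
    - [0,0,0.1,0,0,0,0.2]
    - [0,0,0.2,0,0,0,0.2]
    - [0,0,0.3,0,0,0,0.2]
    - [0,0,0.3,0,0,0,0.2]
    - [0,0,0.3,0,0,0,0.2]

```text
clock: 12.85
eef_pos: [643.6, 229.0, 41.5]
orientation: [0.709, 0.705, 0.001, 0.0]
contact_force: [0.4, 0.2, -4.8]
opening: 36.9
finger_force: 50.0
```

```bash
python3 -c "
from h import *
move(641,229,34)"
```

```text
units [-0.001 -0.086  0.249] yaw 89.69 tilt [ 1.3e-03  2.0e-04 -1.0e+00]
```

Emit:
send_rows:
  series:
    - [0,-0.06,0.05,0,0,0,0.2]
    - [0,-0.06,0.1,0,0,0,0.2]
    - [0,-0.06,0.15,0,0,0,0.2]
    - [0,-0.06,0.2,0,0,0,0.2]
    - [0,-0.06,0.2,0,0,0,0.2]

```text
clock: 13.27
eef_pos: [640.9, 228.8, 34.1]
orientation: [0.709, 0.705, -0.0, -0.0]
contact_force: [-0.0, -1.6, -3.7]
opening: 36.8
finger_force: 50.0
```

Emit:
send_rows:
  series:
    - [0,0,0.02,0,0,0,0.2]
    - [0,0,0.03,0,0,0,0.2]
    - [0,0,0.04,0,0,0,0.2]
    - [0,0,0.05,0,0,0,0.2]
    - [0,0,0.05,0,0,0,0.2]

```text
clock: 13.68
eef_pos: [641.3, 228.9, 33.8]
orientation: [0.709, 0.705, -0.0, -0.0]
contact_force: [-3.2, -0.1, 2.7]
opening: 36.4
finger_force: 50.0
```

Emit:
send_rows:
  series:
    - [0,0,0,0,0,0,0.5]
    - [0,0,0,0,0,0,0.6]
    - [0,0,0,0,0,0,0.8]
    - [0,0,0,0,0,0,0.8]
    - [0,0,0,0,0,0,0.8]

```text
clock: 14.1
eef_pos: [641.5, 228.9, 33.2]
orientation: [0.709, 0.705, 0.0, 0.0]
contact_force: [-0.8, 0.5, 0.1]
opening: 68.1
finger_force: 0.0
```

Emit:
send_rows:
  series:
    - [0,0,-0.4,0,0,0,0.8]
    - [0,0,-1.2,0,0,0,0.8]
    - [0,0,-2.2,0,0,0,1]
    - [0,0,-3.3,0,0,0,1]
    - [0,0,-4,0,0,0,1]

```text
clock: 14.52
eef_pos: [642.7, 229.2, 158.0]
orientation: [0.709, 0.705, 0.002, 0.001]
contact_force: [1.0, -0.0, 0.7]
opening: 90.9
finger_force: 0.0
```

Emit:
send_rows:
  series:
    - [-0.9,-0.4,0,0,0,0,1]
    - [-2.0,-0.8,0,0,0,0,1]
    - [-3.1,-1.2,0,0,0,0,1]
    - [-4.2,-1.6,0,0,0,0,1]
    - [-5.3,-2.0,0,0,0,0,1]

```text
clock: 14.93
eef_pos: [579.9, 68.9, 154.2]
orientation: [0.709, 0.705, 0.0, 0.001]
contact_force: [0.5, 0.1, 0.2]
opening: 91.5
finger_force: 0.0
```

Emit:
send_rows:
  series:
    - [-1.1,-0.4,0,0,0,0,1]
    - [-2.2,-0.9,0,0,0,0,1]
    - [-3.3,-1.3,0,0,0,0,1]
    - [-4.4,-1.8,0,0,0,0,1]
    - [-5.5,-2.2,0,0,0,0,1]

```text
clock: 15.35
eef_pos: [512.7, -95.9, 154.2]
orientation: [0.709, 0.705, 0.0, 0.001]
contact_force: [0.5, 0.4, 0.4]
opening: 91.6
finger_force: 0.0
```

Emit:
send_rows:
  series:
    - [-1.1,-0.5,0,0,0,0,1]
    - [-2.2,-0.9,0,0,0,0,1]
    - [-3.3,-1.3,0,0,0,0,1]
    - [-4.4,-1.7,0,0,0,0,1]
    - [-5.5,-2.2,0,0,0,0,1]

```text
clock: 15.77
eef_pos: [446.2, -260.9, 154.4]
orientation: [0.709, 0.705, 0.0, 0.001]
contact_force: [0.1, -0.6, 0.5]
opening: 91.8
finger_force: 0.0
```

Emit:
send_rows:
  series:
    - [-1.0,-0.4,0,0,0,0,1]
    - [-2.0,-0.8,0,0,0,0,1]
    - [-2.8,-1.1,0,0,0,0,1]
    - [-2.95,-1.2,0,0,0,0,1]
    - [-2.95,-1.2,0,0,0,0,1]

```text
clock: 16.18
eef_pos: [409.6, -348.8, 154.0]
orientation: [0.71, 0.704, -0.0, 0.001]
contact_force: [0.3, 1.4, 1.6]
opening: 91.7
finger_force: 0.0
```

```bash
python3 -c "
from h import *
s=ctrl.read_state();print(s['opening'],s['eef_pos'])
move(413,-348.5,70)
S=ctrl.capture('side');T=ctrl.capture('top')
out=np.zeros((600,800,3),np.uint8)
out[:,:420]=crop(S,200,264,105,120,4)[:480].repeat(1,0) if 0 else 0
i=crop(S,200,280,90,104,4);out[:i.shape[0],:i.shape[1]]=i
i=crop(T,130,130,110,70,3);out[:i.shape[0],400:400+i.shape[1]]=i
i=crop(T,300,130,80,80,4);out[220:220+i.shape[0],400:400+i.shape[1]]=i
cv2.imwrite('pics/c7.png',out)"
```

```text
91.71350031856579 [ 409.55007496 -348.79868803  153.96917338]
units [0.013 0.113 2.799] yaw 89.53 tilt [ 7.e-04 -9.e-04 -1.e+00]
```

View pics/c7.png

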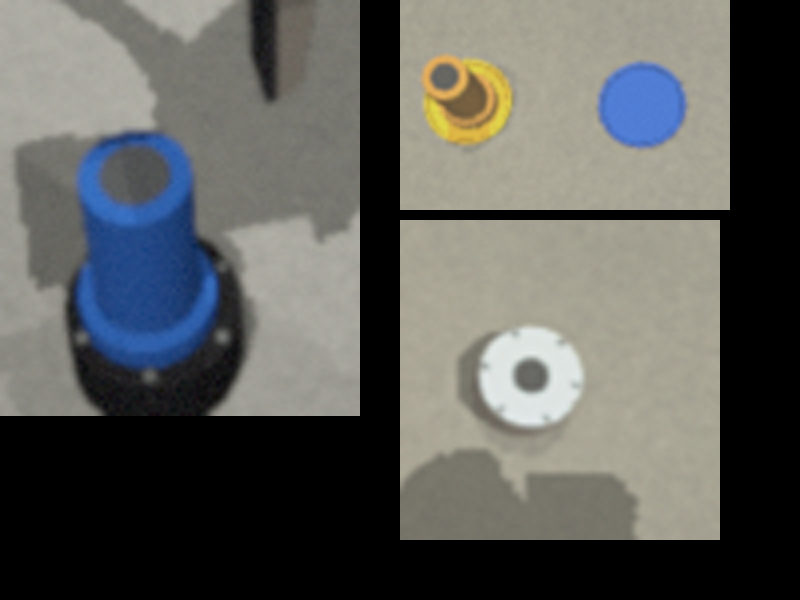

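The brass stands inside the yellow nest at crop (470,97), and the white flange bore is at T(332.4,168.6). The blue bush is untouched with the fingers above it. Now I grip the blue.

Emit:
send_rows:
  series:
    - [0,0.08,0.8,0,0,0,1]
    - [0,0.08,1.6,0,0,0,1]
    - [0,0.08,2.3,0,0,0,1]
    - [0,0.08,2.8,0,0,0,1]
    - [0,0.08,2.8,0,0,0,1]

```text
clock: 16.7
eef_pos: [411.5, -343.5, 65.7]
orientation: [0.708, 0.706, 0.001, -0.003]
contact_force: [0.6, -0.6, -0.3]
opening: 91.9
finger_force: 0.0
```

Emit:
send_rows:
  series:
    - [0,0,0,0,0,0,0.2]
    - [0,0,0,0,0,0,0.2]
    - [0,0,0,0,0,0,0.2]
    - [0,0,0,0,0,0,0.2]
    - [0,0,0,0,0,0,0.2]
  newtons: 10

```text
clock: 17.12
eef_pos: [413.0, -347.9, 70.2]
orientation: [0.709, 0.705, -0.0, 0.001]
contact_force: [0.1, 0.3, 0.3]
opening: 61.0
finger_force: 0.0
```

Emit:
send_rows:
  series:
    - [0,0,0,0,0,0,0.2]
    - [0,0,0,0,0,0,0.2]
    - [0,0,0,0,0,0,0.2]
    - [0,0,0,0,0,0,0.2]
    - [0,0,0,0,0,0,0.2]

```text
clock: 17.53
eef_pos: [412.6, -347.5, 69.2]
orientation: [0.709, 0.705, 0.0, 0.0]
contact_force: [0.3, -0.2, -0.1]
opening: 37.2
finger_force: 10.0
```

Emit:
send_rows:
  series:
    - [0,0,0,0,0,0,0.2]
    - [0,0,0,0,0,0,0.2]
    - [0,0,0,0,0,0,0.2]
  newtons: 30

```text
clock: 17.78
eef_pos: [412.5, -347.4, 69.1]
orientation: [0.709, 0.705, 0.0, 0.0]
contact_force: [0.6, 0.1, -0.2]
opening: 37.1
finger_force: 30.0
```

```bash
python3 -c "
from h import *
T=ctrl.capture('top');print(at_z(T,(332.4,168.6),36))
move(638,77,130)"
```

```text
[ 618.72802576 -238.04466017]
units [14.188  7.439 -2.029] yaw 89.69 tilt [ 2.e-04 -1.e-04 -1.e+00]
```

Emit:
send_rows:
  series:
    - [0,0,-0.1,0,0,0,0.2]
    - [0,0,-0.4,0,0,0,0.2]
    - [0,0,-0.9,0,0,0,0.2]
    - [0,0,-1.5,0,0,0,0.2]
    - [0,0,-2.0,0,0,0,0.2]

```text
clock: 18.25
eef_pos: [412.4, -347.4, 130.5]
orientation: [0.709, 0.705, -0.0, 0.0]
contact_force: [-0.6, -0.8, -0.6]
opening: 36.7
finger_force: 30.0
```

Emit:
send_rows:
  series:
    - [0.4,0.2,0,0,0,0,0.2]
    - [1.2,0.6,0,0,0,0,0.2]
    - [2.2,1.1,0,0,0,0,0.2]
    - [3.3,1.7,0,0,0,0,0.2]
    - [4.4,2.3,0,0,0,0,0.2]

```text
clock: 18.67
eef_pos: [482.2, -213.3, 128.4]
orientation: [0.709, 0.705, 0.0, -0.001]
contact_force: [-0.1, -1.0, -1.5]
opening: 36.8
finger_force: 30.0
```

Emit:
send_rows:
  series:
    - [1.1,0.6,0,0,0,0,0.2]
    - [2.2,1.2,0,0,0,0,0.2]
    - [3.3,1.8,0,0,0,0,0.2]
    - [4.4,2.3,0,0,0,0,0.2]
    - [5.5,2.9,0,0,0,0,0.2]

```text
clock: 19.08
eef_pos: [569.6, -48.2, 128.3]
orientation: [0.709, 0.705, -0.0, -0.001]
contact_force: [0.7, -0.1, -0.7]
opening: 37.1
finger_force: 30.0
```

Emit:
send_rows:
  series:
    - [1.0,0.5,0,0,0,0,0.2]
    - [2.0,1.1,0,0,0,0,0.2]
    - [3.0,1.6,0,0,0,0,0.2]
    - [3.8,2.0,0,0,0,0,0.2]
    - [4.3,2.3,0,0,0,0,0.2]

```text
clock: 19.5
eef_pos: [639.4, 81.4, 128.0]
orientation: [0.708, 0.706, -0.0, -0.001]
contact_force: [0.2, -0.2, -2.0]
opening: 36.9
finger_force: 30.0
```

Emit:
send_rows:
  series:
    - [0,0,0,0,0,0,0.2]
    - [0,0,0,0,0,0,0.2]
    - [0,0,0,0,0,0,0.2]
    - [0,0,0,0,0,0,0.2]

```text
clock: 19.83
eef_pos: [639.0, 76.7, 128.7]
orientation: [0.709, 0.705, -0.0, -0.0]
contact_force: [-0.3, -0.6, -0.3]
opening: 36.9
finger_force: 30.0
```

```bash
python3 -c "
from h import *
s=ctrl.read_state();print(s['opening'],s['finger_force'],s['contact_force'],s['eef_pos'])
move(638,78,40)"
```

```text
36.94968434434208 29.983314871788025 [-0.29511553 -0.6250967  -0.2869454 ] [639.04083333  76.66358961 128.70061782]
units [ 0.045 -0.032  2.957] yaw 89.63 tilt [-1.1e-03 -1.0e-04 -1.0e+00]
```

Emit:
send_rows:
  series:
    - [0.03,0,0.6,0,0,0,0.2]
    - [0.03,0,1.3,0,0,0,0.2]
    - [0.03,0,2.0,0,0,0,0.2]
    - [0.03,0,2.5,0,0,0,0.2]
    - [0.03,0,2.7,0,0,0,0.2]

```text
clock: 20.25
eef_pos: [637.4, 77.4, 45.2]
orientation: [0.71, 0.705, -0.002, -0.002]
contact_force: [-0.2, 0.1, -0.9]
opening: 37.3
finger_force: 30.0
```

Emit:
send_rows:
  series:
    - [0,0,0.05,0,0,0,0.2]
    - [0,0,0.1,0,0,0,0.2]
    - [0,0,0.2,0,0,0,0.2]
    - [0,0,0.2,0,0,0,0.2]
    - [0,0,0.2,0,0,0,0.2]

```text
clock: 20.67
eef_pos: [640.4, 78.2, 43.0]
orientation: [0.709, 0.705, 0.0, 0.001]
contact_force: [-0.7, 0.1, -1.6]
opening: 36.7
finger_force: 30.0
```

```bash
python3 -c "
from h import *
move(638,78,35.1)"
```

```text
units [-0.008 -0.079  0.262] yaw 89.69 tilt [ 1.4e-03 -1.0e-04 -1.0e+00]
```

Emit:
send_rows:
  series:
    - [0,-0.06,0.05,0,0,0,0.2]
    - [0,-0.06,0.1,0,0,0,0.2]
    - [0,-0.06,0.15,0,0,0,0.2]
    - [0,-0.06,0.2,0,0,0,0.2]
    - [0,-0.06,0.2,0,0,0,0.2]

```text
clock: 21.08
eef_pos: [637.7, 78.3, 35.6]
orientation: [0.709, 0.705, -0.0, -0.0]
contact_force: [0.4, 0.6, -2.0]
opening: 37.1
finger_force: 30.0
```

Emit:
send_rows:
  series:
    - [0,0,0.02,0,0,0,0.2]
    - [0,0,0.03,0,0,0,0.2]
    - [0,0,0.04,0,0,0,0.2]
    - [0,0,0.05,0,0,0,0.2]
    - [0,0,0.05,0,0,0,0.2]

```text
clock: 21.5
eef_pos: [638.1, 78.3, 35.2]
orientation: [0.709, 0.705, -0.0, 0.0]
contact_force: [-1.9, -0.6, 2.7]
opening: 36.9
finger_force: 30.0
```

Emit:
send_rows:
  series:
    - [0,0,0,0,0,0,0.5]
    - [0,0,0,0,0,0,0.6]
    - [0,0,0,0,0,0,0.8]
    - [0,0,0,0,0,0,0.8]
    - [0,0,0,0,0,0,0.8]

```text
clock: 21.92
eef_pos: [638.1, 78.3, 34.6]
orientation: [0.709, 0.705, 0.0, 0.0]
contact_force: [0.2, 0.3, 0.1]
opening: 68.3
finger_force: 0.0
```

Emit:
send_rows:
  series:
    - [0,0,-0.4,0,0,0,0.8]
    - [0,0,-1.2,0,0,0,0.8]
    - [0,0,-2.2,0,0,0,1]
    - [0,0,-3.3,0,0,0,1]
    - [0,0,-4,0,0,0,1]

```text
clock: 22.33
eef_pos: [639.5, 78.2, 159.3]
orientation: [0.709, 0.705, 0.002, 0.002]
contact_force: [0.8, 0.1, 1.2]
opening: 90.5
finger_force: 0.0
```

```bash
python3 -c "
from h import *
S=ctrl.capture('side');T=ctrl.capture('top')
out=np.zeros((600,800,3),np.uint8)
i=crop(S,250,120,100,140,4);out[:i.shape[0],:i.shape[1]]=i
i=crop(T,340,215,60,60,6);out[:i.shape[0],420:420+i.shape[1]]=i
i=crop(S,205,340,60,44,6);out[330:330+i.shape[0],420:420+i.shape[1]]=i
cv2.imwrite('pics/c8.png',out)"
```

```text
(no output)
```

View pics/c8.png

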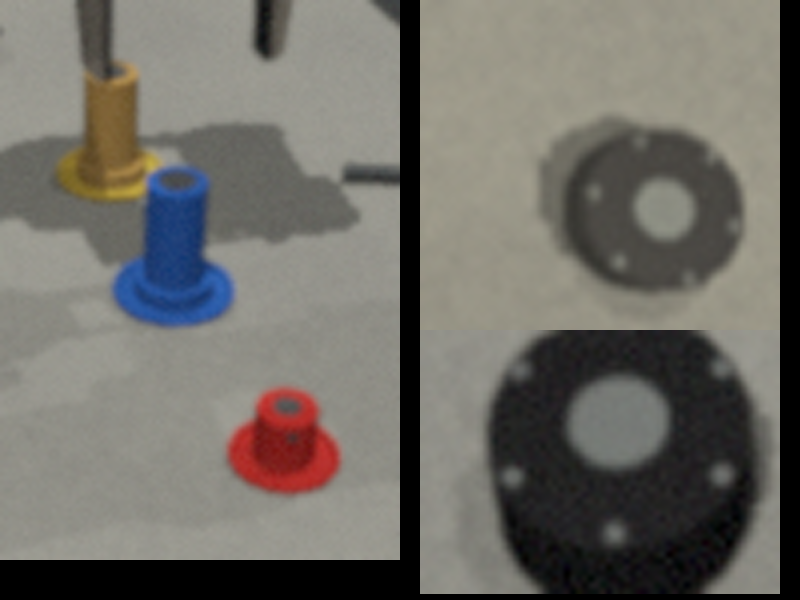

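All three back-row parts stand in their nests. The black flange bore is at T(380.3,249.4) and S(237.8,354.9).

```bash
python3 -c "
from h import *
S=ctrl.capture('side');T=ctrl.capture('top')
a=at_z(T,(380.3,249.4),36);b=at_z(S,(237.8,354.9),36);print(a,b)
move(*((a+b)/2),154)"
```

```text
[ 414.95272749 -347.35927856] [ 414.34141469 -347.8395789 ]
units [-14.236  -7.377   0.035] yaw 89.69 tilt [ 1.4e-03 -1.0e-04 -1.0e+00]
```

Emit:
send_rows:
  series:
    - [-0.9,-0.4,0,0,0,0,1]
    - [-1.9,-0.9,0,0,0,0,1]
    - [-2.9,-1.5,0,0,0,0,1]
    - [-3.9,-2.1,0,0,0,0,1]
    - [-4.9,-2.6,0,0,0,0,1]

```text
clock: 22.95
eef_pos: [556.5, -68.8, 152.2]
orientation: [0.709, 0.705, -0.001, -0.002]
contact_force: [0.2, -0.5, 0.3]
opening: 92.0
finger_force: 0.0
```

Emit:
send_rows:
  series:
    - [-1.1,-0.6,0,0,0,0,1]
    - [-2.2,-1.1,0,0,0,0,1]
    - [-3.3,-1.7,0,0,0,0,1]
    - [-4.4,-2.3,0,0,0,0,1]
    - [-5.4,-2.8,0,0,0,0,1]

```text
clock: 23.37
eef_pos: [471.8, -230.5, 152.5]
orientation: [0.709, 0.705, -0.0, -0.002]
contact_force: [-0.6, -0.7, 0.0]
opening: 91.9
finger_force: 0.0
```

Emit:
send_rows:
  series:
    - [-1.0,-0.5,0.4,0,0,0,1]
    - [-2.0,-1.1,0.8,0,0,0,1]
    - [-3.0,-1.6,1.2,0,0,0,1]
    - [-3.6,-1.9,1.6,0,0,0,1]
    - [-3.9,-2.05,2.0,0,0,0,1]

```text
clock: 23.78
eef_pos: [409.9, -347.6, 92.2]
orientation: [0.71, 0.704, -0.0, -0.002]
contact_force: [-0.0, 0.5, -0.4]
opening: 91.8
finger_force: 0.0
```

Emit:
send_rows:
  series:
    - [0,0,0,0,0,0,1]
    - [0,0,0,0,0,0,1]
    - [0,0,0,0,0,0,1]
    - [0,0,0,0,0,0,1]

```text
clock: 24.12
eef_pos: [413.2, -345.6, 95.2]
orientation: [0.708, 0.706, 0.0, 0.0]
contact_force: [-0.3, 0.0, 0.4]
opening: 91.8
finger_force: 0.0
```

```bash
python3 -c "
from h import *
print(ctrl.read_state()['eef_pos']);move(414.6,-347.6,9)"
```

```text
[ 413.15342763 -345.57427987   95.15928034]
units [-0.066  0.047  2.872] yaw 89.79 tilt [ 6.e-04 -4.e-04 -1.e+00]
```

Emit:
send_rows:
  series:
    - [-0.03,0.05,0.5,0,0,0,1]
    - [-0.03,0.05,1.1,0,0,0,1]
    - [-0.03,0.05,1.7,0,0,0,1]
    - [-0.03,0.05,2.2,0,0,0,1]
    - [-0.03,0.05,2.4,0,0,0,1]

```text
clock: 24.53
eef_pos: [413.6, -345.6, 21.1]
orientation: [0.708, 0.706, 0.0, -0.001]
contact_force: [-0.5, 0.4, 0.2]
opening: 91.9
finger_force: 0.0
```

Emit:
send_rows:
  series:
    - [0,0,0.1,0,0,0,1]
    - [0,0,0.2,0,0,0,1]
    - [0,0,0.3,0,0,0,1]
    - [0,0,0.4,0,0,0,1]
    - [0,0,0.4,0,0,0,1]

```text
clock: 24.95
eef_pos: [413.8, -347.5, 10.7]
orientation: [0.709, 0.705, -0.0, 0.0]
contact_force: [0.2, 0.2, 0.2]
opening: 92.1
finger_force: 0.0
```

Emit:
send_rows:
  series:
    - [0,0,0,0,0,0,0.5]
    - [0,0,0,0,0,0,0.5]
    - [0,0,0,0,0,0,0.5]
    - [0,0,0,0,0,0,0.5]
    - [0,0,0,0,0,0,0.5]
  newtons: 10

```text
clock: 25.37
eef_pos: [413.9, -347.6, 10.8]
orientation: [0.709, 0.705, 0.0, 0.0]
contact_force: [1.1, -0.5, 1.1]
opening: 65.6
finger_force: 10.0
```

Emit:
send_rows:
  series:
    - [0,0,0,0,0,0,0.5]
    - [0,0,0,0,0,0,0.5]
    - [0,0,0,0,0,0,0.5]
    - [0,0,0,0,0,0,0.5]
  newtons: 30

```text
clock: 25.7
eef_pos: [413.9, -347.6, 10.9]
orientation: [0.709, 0.705, -0.0, 0.0]
contact_force: [0.4, 1.1, 1.6]
opening: 65.2
finger_force: 30.0
```

```bash
python3 -c "
from h import *
move(445,-35,70)"
```

```text
units [10.425  0.981 -1.975] yaw 89.69 tilt [ 4.e-04 -5.e-04 -1.e+00]
```

Emit:
send_rows:
  series:
    - [0,0,-0.1,0,0,0,0.5]
    - [0,0,-0.4,0,0,0,0.5]
    - [0,0,-0.9,0,0,0,0.5]
    - [0,0,-1.5,0,0,0,0.5]
    - [0,0,-2.0,0,0,0,0.5]

```text
clock: 26.12
eef_pos: [413.5, -347.2, 71.8]
orientation: [0.709, 0.705, -0.0, -0.0]
contact_force: [0.2, 0.2, -1.1]
opening: 65.3
finger_force: 30.0
```

Emit:
send_rows:
  series:
    - [0.5,0.05,0,0,0,0,0.5]
    - [1.5,0.15,0,0,0,0,0.5]
    - [2.7,0.27,0,0,0,0,0.5]
    - [3.9,0.4,0,0,0,0,0.5]
    - [5.1,0.5,0,0,0,0,0.5]

```text
clock: 26.53
eef_pos: [428.6, -191.5, 69.7]
orientation: [0.709, 0.705, 0.0, -0.001]
contact_force: [0.1, 0.7, -1.8]
opening: 65.3
finger_force: 30.0
```

Emit:
send_rows:
  series:
    - [1.2,0.1,0,0,0,0,0.5]
    - [2.4,0.25,0,0,0,0,0.5]
    - [3.6,0.4,0,0,0,0,0.5]
    - [4.7,0.5,0,0,0,0,0.5]
    - [5.3,0.53,0,0,0,0,0.5]

```text
clock: 26.95
eef_pos: [444.6, -31.2, 69.6]
orientation: [0.708, 0.706, -0.0, -0.001]
contact_force: [0.3, -0.0, -2.3]
opening: 65.2
finger_force: 30.0
```

Emit:
send_rows:
  series:
    - [0,0,0.3,0,0,0,0.5]
    - [0,0,0.7,0,0,0,0.5]
    - [0,0,1.1,0,0,0,0.5]
    - [0,0,1.3,0,0,0,0.5]
    - [0,0,1.3,0,0,0,0.5]

```text
clock: 27.37
eef_pos: [444.1, -35.2, 29.5]
orientation: [0.709, 0.705, -0.001, -0.002]
contact_force: [-0.6, -0.1, -2.3]
opening: 65.2
finger_force: 30.0
```

Emit:
send_rows:
  series:
    - [0,0,0,0,0,0,0.5]
    - [0,0,0,0,0,0,0.5]
    - [0,0,0,0,0,0,0.5]
    - [0,0,0,0,0,0,0.5]

```text
clock: 27.7
eef_pos: [446.8, -35.9, 32.2]
orientation: [0.709, 0.705, 0.0, 0.001]
contact_force: [0.1, -0.0, -1.5]
opening: 65.0
finger_force: 30.0
```

```bash
python3 -c "
from h import *
move(445.2,-35.6,13)
S=ctrl.capture('side')
cv2.imwrite('pics/c9.png',crop(S,170,150,120,120,4))"
```

```text
units [ 0.01  -0.054  0.64 ] yaw 89.67 tilt [ 1.2e-03 -4.0e-04 -1.0e+00]
```

View pics/c9.png

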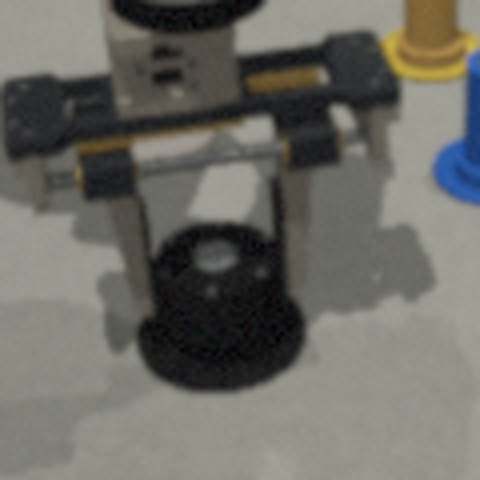

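The black flange hovers centred over its nest at about (222,335), clear of the rim all round. I'll lower it.

Emit:
send_rows:
  series:
    - [0,-0.03,0.12,0,0,0,0.5]
    - [0,-0.03,0.25,0,0,0,0.5]
    - [0,-0.03,0.4,0,0,0,0.5]
    - [0,-0.03,0.55,0,0,0,0.5]
    - [0,-0.03,0.55,0,0,0,0.5]

```text
clock: 28.17
eef_pos: [444.3, -35.2, 13.8]
orientation: [0.709, 0.705, -0.0, -0.001]
contact_force: [-0.3, -0.3, -0.9]
opening: 65.1
finger_force: 30.0
```

Emit:
send_rows:
  series:
    - [0,0,0.02,0,0,0,0.5]
    - [0,0,0.04,0,0,0,0.5]
    - [0,0,0.05,0,0,0,0.5]
    - [0,0,0.05,0,0,0,0.5]
    - [0,0,0.05,0,0,0,0.5]

```text
clock: 28.58
eef_pos: [445.5, -35.6, 13.7]
orientation: [0.709, 0.705, 0.0, 0.0]
contact_force: [0.3, -0.2, -0.8]
opening: 65.6
finger_force: 30.0
```

Emit:
send_rows:
  series:
    - [0,0,0.02,0,0,0,0.5]
    - [0,0,0.04,0,0,0,0.5]
    - [0,0,0.05,0,0,0,0.5]
    - [0,0,0.05,0,0,0,0.5]
    - [0,0,0.05,0,0,0,0.5]

```text
clock: 29.0
eef_pos: [445.6, -35.6, 12.8]
orientation: [0.709, 0.705, -0.0, 0.0]
contact_force: [-3.3, 1.5, 6.3]
opening: 64.8
finger_force: 30.0
```

Emit:
send_rows:
  series:
    - [0,0,0,0,0,0,1]
    - [0,0,0,0,0,0,1]
    - [0,0,0,0,0,0,1]
    - [0,0,0,0,0,0,1]
    - [0,0,0,0,0,0,1]

```text
clock: 29.42
eef_pos: [445.4, -35.6, 12.0]
orientation: [0.709, 0.705, 0.0, -0.0]
contact_force: [0.7, -0.1, 1.2]
opening: 91.8
finger_force: 0.0
```

Emit:
send_rows:
  series:
    - [0,0,-0.3,0,0,0,1]
    - [0,0,-1,0,0,0,1]
    - [0,0,-1.9,0,0,0,1]
    - [0,0,-2.7,0,0,0,1]
    - [0,0,-3,0,0,0,1]

```text
clock: 29.83
eef_pos: [447.6, -36.3, 106.1]
orientation: [0.709, 0.705, 0.001, 0.003]
contact_force: [0.5, -0.9, 0.1]
opening: 91.6
finger_force: 0.0
```

Emit:
send_rows:
  series:
    - [-0.6,0.5,0,0,0,0,1]
    - [-1.4,1.2,0,0,0,0,1]
    - [-2.2,1.9,0,0,0,0,1]
    - [-3.0,2.6,0,0,0,0,1]
    - [-3.8,3.2,0,0,0,0,1]

```text
clock: 30.25
eef_pos: [541.6, -151.2, 101.7]
orientation: [0.709, 0.705, 0.0, -0.0]
contact_force: [0.3, 0.2, 0.4]
opening: 92.1
finger_force: 0.0
```

Emit:
send_rows:
  series:
    - [-0.8,0.7,0,0,0,0,1]
    - [-1.6,1.4,0,0,0,0,1]
    - [-2.4,2.1,0,0,0,0,1]
    - [-2.8,2.45,0,0,0,0,1]
    - [-2.97,2.57,0,0,0,0,1]

```text
clock: 30.67
eef_pos: [618.2, -241.6, 101.4]
orientation: [0.71, 0.705, -0.0, 0.0]
contact_force: [1.5, -0.1, -0.4]
opening: 91.8
finger_force: 0.0
```

Emit:
send_rows:
  series:
    - [0,0,0,0,0,0,1]
    - [0,0,0,0,0,0,1]
    - [0,0,0,0,0,0,1]
    - [0,0,0,0,0,0,1]

```text
clock: 31.0
eef_pos: [616.8, -238.4, 102.1]
orientation: [0.709, 0.705, -0.0, -0.0]
contact_force: [0.4, -0.4, 0.2]
opening: 92.2
finger_force: 0.0
```

```bash
python3 -c "
from h import *
print(ctrl.read_state()['eef_pos'],ctrl.read_state()['opening']);move(618.5,-238.5,10)"
```

```text
[ 616.75326751 -238.43887678  102.05262193] 92.19515932862004
units [-3.000e-03  6.000e-02  3.068e+00] yaw 89.74 tilt [-7.e-04  5.e-04 -1.e+00]
```

Emit:
send_rows:
  series:
    - [0,0.04,0.5,0,0,0,1]
    - [0,0.04,1.2,0,0,0,1]
    - [0,0.04,1.9,0,0,0,1]
    - [0,0.04,2.4,0,0,0,1]
    - [0,0.04,2.6,0,0,0,1]

```text
clock: 31.42
eef_pos: [616.3, -237.9, 20.1]
orientation: [0.709, 0.705, -0.001, -0.003]
contact_force: [-0.0, -0.0, -1.4]
opening: 91.8
finger_force: 0.0
```

Emit:
send_rows:
  series:
    - [0,0,0.1,0,0,0,1]
    - [0,0,0.2,0,0,0,1]
    - [0,0,0.3,0,0,0,1]
    - [0,0,0.43,0,0,0,1]
    - [0,0,0.43,0,0,0,1]

```text
clock: 31.83
eef_pos: [618.6, -239.7, 11.2]
orientation: [0.709, 0.705, 0.0, 0.0]
contact_force: [-0.1, -0.4, 0.9]
opening: 91.6
finger_force: 0.0
```

Emit:
send_rows:
  series:
    - [0,0,0,0,0,0,0.5]
    - [0,0,0,0,0,0,0.5]
    - [0,0,0,0,0,0,0.5]
    - [0,0,0,0,0,0,0.5]
    - [0,0,0,0,0,0,0.5]
  newtons: 10

```text
clock: 32.25
eef_pos: [618.8, -239.7, 11.5]
orientation: [0.709, 0.705, 0.0, 0.0]
contact_force: [-0.0, 0.3, 0.7]
opening: 65.0
finger_force: 10.0
```

Emit:
send_rows:
  series:
    - [0,0,0,0,0,0,0.5]
    - [0,0,0,0,0,0,0.5]
    - [0,0,0,0,0,0,0.5]
    - [0,0,0,0,0,0,0.5]
  newtons: 30

```text
clock: 32.58
eef_pos: [618.8, -239.7, 11.5]
orientation: [0.709, 0.705, 0.0, 0.0]
contact_force: [0.1, -0.5, 2.2]
opening: 65.0
finger_force: 30.0
```

```bash
python3 -c "
from h import *
move(433,187.3,100)"
```

```text
units [14.2   -6.269 -2.956] yaw 89.69 tilt [ 5.e-04 -2.e-04 -1.e+00]
```

Emit:
send_rows:
  series:
    - [0,0,-0.1,0,0,0,0.5]
    - [0,0,-0.5,0,0,0,0.5]
    - [0,0,-1.2,0,0,0,0.5]
    - [0,0,-2.0,0,0,0,0.5]
    - [0,0,-2.6,0,0,0,0.5]

```text
clock: 33.0
eef_pos: [619.0, -239.8, 91.6]
orientation: [0.709, 0.705, 0.0, 0.001]
contact_force: [0.5, -0.5, -0.4]
opening: 65.1
finger_force: 30.0
```

Emit:
send_rows:
  series:
    - [0.4,-0.2,0,0,0,0,0.5]
    - [1.3,-0.6,0,0,0,0,0.5]
    - [2.3,-1.0,0,0,0,0,0.5]
    - [3.3,-1.4,0,0,0,0,0.5]
    - [4.3,-1.9,0,0,0,0,0.5]

```text
clock: 33.42
eef_pos: [561.8, -109.2, 89.9]
orientation: [0.709, 0.705, 0.0, 0.0]
contact_force: [0.6, -0.4, -1.0]
opening: 65.2
finger_force: 30.0
```

Emit:
send_rows:
  series:
    - [1.1,-0.5,0,0,0,0,0.5]
    - [2.2,-1.0,0,0,0,0,0.5]
    - [3.3,-1.5,0,0,0,0,0.5]
    - [4.4,-1.9,0,0,0,0,0.5]
    - [5.4,-2.3,0,0,0,0,0.5]

```text
clock: 33.83
eef_pos: [493.1, 53.8, 89.9]
orientation: [0.709, 0.705, 0.0, 0.0]
contact_force: [-0.3, 0.5, -0.9]
opening: 65.1
finger_force: 30.0
```

Emit:
send_rows:
  series:
    - [1.1,-0.5,0,0,0,0,0.5]
    - [2.2,-1.0,0,0,0,0,0.5]
    - [3.2,-1.4,0,0,0,0,0.5]
    - [4.1,-1.8,0,0,0,0,0.5]
    - [4.5,-1.98,0,0,0,0,0.5]

```text
clock: 34.25
eef_pos: [433.7, 190.1, 89.8]
orientation: [0.708, 0.706, 0.0, -0.0]
contact_force: [-0.4, 0.1, -1.5]
opening: 64.8
finger_force: 30.0
```

Emit:
send_rows:
  series:
    - [0,0,0.3,0,0,0,0.5]
    - [0,0,0.8,0,0,0,0.5]
    - [0,0,1.4,0,0,0,0.5]
    - [0,0,1.8,0,0,0,0.5]
    - [0,0,1.9,0,0,0,0.5]

```text
clock: 34.67
eef_pos: [433.9, 186.3, 30.1]
orientation: [0.709, 0.705, -0.002, -0.001]
contact_force: [-0.2, -0.4, -1.6]
opening: 65.2
finger_force: 30.0
```

Emit:
send_rows:
  series:
    - [0,0,0,0,0,0,0.5]
    - [0,0,0,0,0,0,0.5]
    - [0,0,0,0,0,0,0.5]
    - [0,0,0,0,0,0,0.5]

```text
clock: 35.0
eef_pos: [436.5, 187.4, 33.2]
orientation: [0.709, 0.705, 0.001, 0.001]
contact_force: [-0.7, 0.8, -1.5]
opening: 64.8
finger_force: 30.0
```

```bash
python3 -c "
from h import *
move(433,186,13.5)
S=ctrl.capture('side')
cv2.imwrite('pics/c10.png',crop(S,150,110,130,120,4))"
```

```text
units [-0.046 -0.117  0.657] yaw 89.67 tilt [ 2.e-03  3.e-04 -1.e+00]
```

View pics/c10.png

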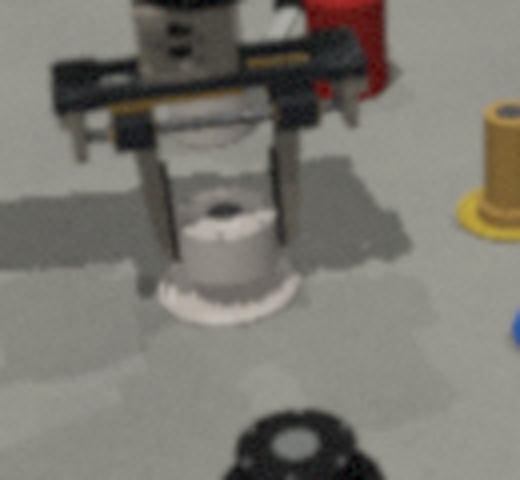

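The white flange is centred over its nest at (228,285). I'll lower it.

Emit:
send_rows:
  series:
    - [0,-0.07,0.12,0,0,0,0.5]
    - [0,-0.07,0.25,0,0,0,0.5]
    - [0,-0.07,0.4,0,0,0,0.5]
    - [0,-0.07,0.55,0,0,0,0.5]
    - [0,-0.07,0.55,0,0,0,0.5]

```text
clock: 35.47
eef_pos: [432.3, 187.2, 14.4]
orientation: [0.709, 0.705, -0.001, -0.001]
contact_force: [0.0, 0.1, -0.7]
opening: 65.2
finger_force: 30.0
```

Emit:
send_rows:
  series:
    - [0,0,0.02,0,0,0,0.5]
    - [0,0,0.04,0,0,0,0.5]
    - [0,0,0.05,0,0,0,0.5]
    - [0,0,0.05,0,0,0,0.5]
    - [0,0,0.05,0,0,0,0.5]

```text
clock: 35.88
eef_pos: [433.5, 187.4, 14.3]
orientation: [0.709, 0.705, 0.0, 0.0]
contact_force: [0.1, 0.7, -1.3]
opening: 65.0
finger_force: 30.0
```

Emit:
send_rows:
  series:
    - [0,0,0.02,0,0,0,0.5]
    - [0,0,0.04,0,0,0,0.5]
    - [0,0,0.05,0,0,0,0.5]
    - [0,0,0.05,0,0,0,0.5]
    - [0,0,0.05,0,0,0,0.5]

```text
clock: 36.3
eef_pos: [433.6, 187.5, 13.5]
orientation: [0.709, 0.705, -0.0, 0.0]
contact_force: [-3.5, -0.8, 5.2]
opening: 65.1
finger_force: 30.0
```

Emit:
send_rows:
  series:
    - [0,0,0,0,0,0,1]
    - [0,0,0,0,0,0,1]
    - [0,0,0,0,0,0,1]
    - [0,0,0,0,0,0,1]
    - [0,0,0,0,0,0,1]

```text
clock: 36.72
eef_pos: [433.4, 187.4, 12.6]
orientation: [0.709, 0.705, -0.0, -0.0]
contact_force: [-0.0, 0.3, 0.2]
opening: 91.5
finger_force: 0.0
```

Emit:
send_rows:
  series:
    - [0,0,-0.3,0,0,0,1]
    - [0,0,-1,0,0,0,1]
    - [0,0,-2,0,0,0,1]
    - [0,0,-3.2,0,0,0,1]
    - [0,0,-4,0,0,0,1]

```text
clock: 37.13
eef_pos: [434.4, 187.6, 136.3]
orientation: [0.709, 0.705, 0.001, 0.001]
contact_force: [1.1, 0.7, 0.4]
opening: 92.0
finger_force: 0.0
```

Emit:
send_rows:
  series:
    - [-1,0,0,0,0,0,1]
    - [-2,0,0,0,0,0,1]
    - [-3,0,0,0,0,0,1]
    - [-4,0,0,0,0,0,1]
    - [-5,0,0,0,0,0,1]

```text
clock: 37.55
eef_pos: [432.5, 36.1, 133.5]
orientation: [0.709, 0.705, 0.0, 0.0]
contact_force: [0.7, 0.5, -0.3]
opening: 91.9
finger_force: 0.0
```

Emit:
send_rows:
  series:
    - [-1,0,0,0,0,0,1]
    - [-2,0,0,0,0,0,1]
    - [-3,0,0,0,0,0,1]
    - [-4,0,0,0,0,0,1]
    - [-5,0,0,0,0,0,1]

```text
clock: 37.97
eef_pos: [431.6, -114.1, 133.5]
orientation: [0.709, 0.705, 0.0, 0.0]
contact_force: [0.8, 0.5, 0.5]
opening: 92.0
finger_force: 0.0
```

Emit:
send_rows:
  series:
    - [-1,0,0,0,0,0,1]
    - [-2,0,0,0,0,0,1]
    - [-3,0,0,0,0,0,1]
    - [-3.6,0,0,0,0,0,1]
    - [-4,0,0,0,0,0,1]

```text
clock: 38.38
eef_pos: [431.0, -234.8, 133.5]
orientation: [0.71, 0.705, -0.0, 0.001]
contact_force: [0.5, -0.2, -0.7]
opening: 91.7
finger_force: 0.0
```

```bash
python3 -c "
from h import *
T=ctrl.capture('top')
cv2.imwrite('pics/c11.png',crop(T,125,130,170,140,4))"
```

```text
(no output)
```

View pics/c11.png

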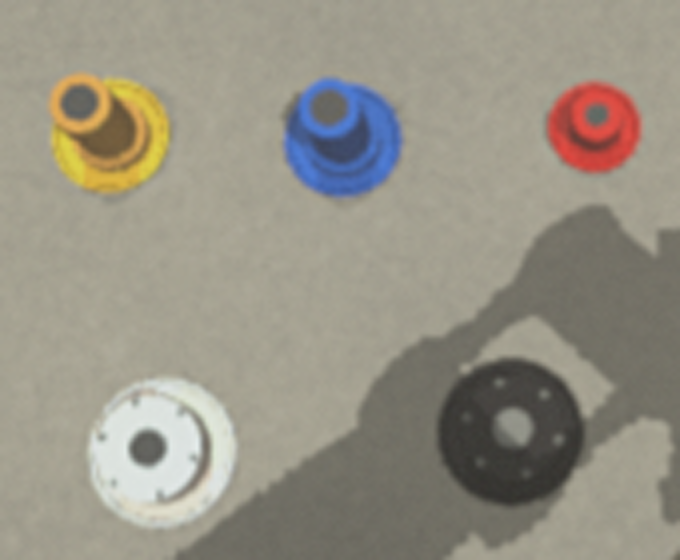

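All five parts sit in their nests. The white flange top (148,447) lies left of its nest centre (163,453), so I'll check whether that is just parallax.

```bash
python3 -c "
from h import *
T=ctrl.capture('top')
f=lambda x,y:(x/4-.4+125,y/4-.4+130)
for n,p,z,q in(('white',(148,447),38,(163,453)),('black',(513,427),38,(511,432)),('red',(597,115),36,(595,127)),('brass',(79,102),82,(110,135)),('blue',(329,106),82,(343,138))):
    print(n,(at_z(T,f(*p),z)-at_z(T,f(*q),3)).round(1))
print(ctrl.read_state()['dq'].round(3))"
```

```text
white [1.4 1.4]
black [ 0.4 -1.7]
red [-1.  -0.1]
brass [-0.1 -1.4]
blue [-0.6 -0.6]
[ 0.041 -0.019  0.034  0.016  0.011  0.022]
```

All parts are within 2 mm of their nest centres, so I'm handing in.

```bash
python3 -c "
from plant import ctrl
print(ctrl.hand_in())"
```

```text
the job is handed in; nothing more can be done
None
```

The job is handed in: all five parts stand upright in their own nests, within about 2 mm of centre by the top camera, with both bushes placed before either flange, at about 38 s of the 125 s allowed.

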